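Change the panel air filter of a small engine

ROBOT

A 6-joint arm with a two-finger parallel gripper is mounted at the origin on the work surface. World frame = base frame: x ahead of the robot, y to its left, z up, the work surface at z = 0. Lengths are in m, angles in rad, forces in N, time in s.
With the tool pointing down it reaches from about 0.3 to 0.775 m from the base axis. Payload 14.6 kg.
Tool frame: the origin (TCP) lies at the very end of the fingers, on their centre line; the grasp point (between the pads) lies 19 mm behind it; z points along the fingers, y is the line along which they close (so a half turn about z gives the same grasp; the last joint's range is limited). The gripper opens to 94 mm and grips with 3 to 60 N. Pads are 16 mm wide; open, the fingers measure 119 mm over their backs; the gripper's body (75 mm by 177 mm) begins 78 mm behind the grasp point.
Start: joints at [1.048, 0.3, 1.521, -0, 1.321, -0.067], TCP at [0.242, 0.494, 0.178] pointing down, gripper open.
Joint ranges: [-3.03, 3.03], [-0.79, 2.21], [0.23, 2.52], [-1.04, 4.18], [0, 3.07], [-2.55, 2.55]. Speed limits (rad/s): [2.22, 2.22, 2.57, 3.14, 3.14, 3.14].

INTERFACE

Orientations are given as [roll, pitch, yaw] about the fixed x, y, z axes, in that order (R = Rz(yaw) Ry(pitch) Rx(roll)).
In Python, from station import ctrl, cams gives the robot as it stands. The module is installed in compiled form; this text tells all that it offers.
- The arm moves only by the tool arm_command, never from a script. Its argument "plan" is a list that holds one entry, the list of rows, each a list of 7 numbers: the shift along the tool's x, y, z in mm, then the turn, a rotation vector about the tool's x, y, z in rad, then the closure, from -1 (fully open) to 1 (shut). A call has 1 to 12 rows; each row is the pose to reach, as a shift and turn from the pose commanded when the call began, along the tool's axes at that moment; what a row does not reach only later rows make up. A row lasts 1/10 s, in which the tool goes at most 50 mm and 8.59 degrees, less where a joint would pass 70% of its speed; a pose out of reach is approached as far as the arm can. A call with a gripper value outside its range is refused whole. The fingers move at their own pace and stop on an object; "squeeze" is the grip in N (left out, the last holds). Time passes only in rows, so rows that repeat a pose let the fingers close. It gives the time, the measured TCP pose, the force, the opening and the grip force at its end, in the units of the state.
- ctrl.get_obs(): the state, without advancing time (a new reading comes with each control period).
- cams.camera(name): name is "scene" or "top" or "wrist"; returns (picture, depth): 420x560x3 uint8, blue, green, red; 420x560 float32, m along the optical axis (not along the pixel's ray), 0 where there is no reading.
- cams.camera_info(name): a dict with "fx", "fy", "cx", "cy" (pixels), "world_to_cam" (4x4, takes a point from world to camera coordinates). Camera axes: x right, y down, z forward; pixel columns grow to the right and rows downward; lengths in m; the calibration is good to about 2 mm. A picture is of the moment at which its call begins: read the wrist's pose just before it. camera_info takes no time and is no camera call; for the wrist camera it gives the pose at the moment of the call.
- ctrl.hand_in(): hands the job in; it is judged then, once.
The state is a dict: "time_s": time; "qpos": joint angles; "joint_vel": joint speeds; "tau": joint torques, N m; "ee_pos": TCP position; "eef_rot": TCP orientation; "force": force on the tool from outside, world axes, zero at the start; "moment": the same for the moment, N m; "grip_width": finger opening in m; "grip_force": force on a finger pad.
Only numpy, scipy, OpenCV 4.12 (cv2) and the standard library are available. Lean on these libraries where they do the work, as an engineer would, in place of code of your own. Each camera call takes 0.05 s, during which the arm holds its last target. There are 200 camera calls.

TASK

Change the air filter on the small engine: draw the old panel out from under the two spring clips and lay it flat in the empty cardboard tray, then take the new panel of the same size from the bench and slide it along the seat under the clips until it is fully home against the back stop and both clips have ridden up and snapped down behind its front bead. Leave it lying flat and straight, and do not shift or knock over the other things on the bench.

Things in the scene. Friction and masses are not known exactly. Their poses are not given: they have to be found in the camera images.
- new_filter: New panel filter 130 x 64 mm, flat on the bench in any of three places beside two of other sizes. Black rubber-edged frame 16 mm thick, pleated paper middle, a round raised bead across each end (centreline 61 mm from the middle, top 21 mm above the underside). Origin: centre of underside; x along the length, z up. Ends alike. About 90 g; grip across the 64 mm width.
- old_filter: Used filter, same size, shape and axes as the new one, paper browner. At the start it is fitted: origin at seat, x towards the clips. About 90 g. Grip it across the width on the half away from the clips and draw it level along -x of seat for 70 mm before lifting; the clips resist with about 10 to 15 N.
- engine: Small engine fixed on the bench: aluminium block, red recoil shroud and fuel tank, steel muffler, black air-cleaner pan on top. Origin: centre of underside, z up. Relative to seat (same axes): fuel tank from y = +104 mm outwards, top 56 mm above the seat (cap 72 mm); muffler from y = -76 mm outwards, x = 7 to 123 mm, top 23 mm above the seat.
- seat (a point): Point on the pan's flat seat, 175 mm above the bench, where the centre of a filter's underside lies when fully home against the back stop (stop face at x = 65.5 mm, 14 mm high). x: the way the filter slides in, towards the clips; y to the left; z up. Outer pan walls, 22 mm high, stand at y = +/-50 mm from x = 15 to 95 mm; nothing stands beside the filter behind x = -22 mm.
- seat_mouth (a point): Middle of the pan's open front edge at seat height, 68 mm along -x from seat, same axes. Filters enter here. Side guides 12 mm high run from x = 4 to 65 mm of seat, 34.5 mm from the centre line (2.5 mm play each side), flared outwards from x = 4 to -20 mm.
- clip_left (a joint): Angle (rad) of the left spring steel clip, 13 mm wide at y = +20 mm of seat; pin at x = 88 mm, 22 mm up. From the pin it arches over to a heel at x = 52 mm, then an upturned lead-in lip ending at x = 15 mm, 28 mm up. 0: no filter; about 0.12: heel down on a fitted filter's frame behind its front bead; about 0.26: riding over the bead. Presses with 1 to 3 N.
- clip_right (a joint): The same for the right clip, at y = -20 mm of seat. A filter must be set on the seat with its leading end short of x = 10 mm (before the lips) and slid in under both clips; they ride up over its bead and snap down behind it. Takes about 10 to 15 N in all.
- clip_left_heel (a point): Underside of the left clip's heel, 12 mm above the seat when at rest with no filter; moves with the clip.
- clip_right_heel (a point): Underside of the right clip's heel, 12 mm above the seat when at rest with no filter; moves with the clip.
- tray: Empty open cardboard tray for the old filter, fixed on the bench: 190 mm (x) by 160 mm (y), 45 mm high, walls and floor 4 mm thick. Origin: centre of its underside; z up.
- wide_filter: Bystander: a larger panel filter, 165 x 90 mm, 21 mm high, that does not fit. Origin: centre of underside; x along the length.
- short_filter: Bystander: a shorter panel filter, 95 x 64 mm, 21 mm high, that does not fit. Origin: centre of underside; x along the length.
- cover: Bystander: the black cover of the air cleaner, 154 x 104 x 38 mm, lying on the bench. Origin: centre of underside.
- screwdriver: Bystander: a screwdriver 190 mm long lying on the bench along its x, handle to its -x.
- spray_can: Bystander: an upright spray can, 58 mm diameter, 176 mm high. Origin: centre of underside.
- oil_bottle: Bystander: an upright bottle, 72 mm diameter, 190 mm high. Origin: centre of underside.
- plug_carton: Bystander: a small carton, 110 x 70 x 30 mm. Origin: centre of underside.
Mind the look-alikes: they are no part of the job. Leave any green or orange look-alike of the old_filter alone.

How it is judged:
By the outcome, as a careful person would: the job done as asked, in the order asked, and still so for the second after the job is handed in, with the robot touching nothing.
It also fails if it takes over 66 s, if anything falls off the work surface, if the arm or the gripper's body presses on something with over 40 N, if the wrist force passes 120 N, or if a joint passes its speed limit or range.

## Working session

There is one attempt and no reset: what is moved stays moved. The work goes in short steps, Python scripts to look and compute and a tool call to move; the robot and the scene stay as the last step left them, time stands still between calls to the robot, and variables do not carry over. Pictures are saved under pics/ and viewed, at most 10 in all, crops included, and the job is handed in when it is done.

Besides the shell and the picture viewer there is one more tool, called by a JSON object that holds its "method" and its "body". arm_command: Moves the arm, as the interface text tells. Its arguments: {"type":"object","properties":{"plan":{"type":"array"},"squeeze":{"type":"number"}},"required":["plan"]}

```bash
mkdir -p pics
cat > h.py <<'E'
import numpy as np, cv2
from scipy.spatial.transform import Rotation as R
from station import ctrl, cams
def grab(n):
    o=ctrl.get_obs(); i=cams.camera_info(n); p,d=cams.camera(n); return p,d,i
def cloud(d,i):
    v,u=np.mgrid[:d.shape[0],:d.shape[1]]
    c=np.stack([(u-i['cx'])/i['fx']*d,(v-i['cy'])/i['fy']*d,d,np.ones_like(d)],-1)
    return (c@np.linalg.inv(i['world_to_cam']).T)[...,:3]
def proj(P,i):
    P=np.atleast_2d(P); c=(np.c_[P,np.ones(len(P))]@np.array(i['world_to_cam']).T)
    return np.c_[c[:,0]/c[:,2]*i['fx']+i['cx'],c[:,1]/c[:,2]*i['fy']+i['cy']]
E
python3 - <<'E'
from h import *
for n in ['scene','top']:
    p,d,i=grab(n); cv2.imwrite(f'pics/{n}0.png',p); np.savez(f'{n}0.npz',p=p,d=d,**{k:np.array(v) for k,v in i.items()})
    print(n,i, (d>0).mean())
print(ctrl.get_obs())
E
```

```text
scene {'fx': 422.31229104939854, 'fy': 422.31229104939854, 'cx': 276.5202528552718, 'cy': 211.92734748271718, 'world_to_cam': array([[-0.12974989,  0.99152619, -0.00638528,  0.06219431],
       [ 0.67796086,  0.08401421, -0.73028124, -0.27060127],
       [-0.72355652, -0.09908288, -0.68311679,  1.7773255 ],
       [ 0.        ,  0.        ,  0.        ,  1.        ]])} 0.9958460884353741
top {'fx': 393.9075556728931, 'fy': 393.9075556728931, 'cx': 279.6579272797139, 'cy': 213.54784979186707, 'world_to_cam': array([[ 0.02099786, -0.99920306,  0.03394606, -0.02829223],
       [-0.99195241, -0.02506176, -0.12410611,  0.5692839 ],
       [ 0.12485795, -0.03106691, -0.99168813,  1.09173274],
       [ 0.        ,  0.        ,  0.        ,  1.        ]])} 0.9959778911564626
{'time_s': 0.1, 'qpos': array([ 1.04838744e+00,  3.00425551e-01,  1.52153777e+00,  1.60918483e-05,
        1.32068517e+00, -6.65919483e-02]), 'joint_vel': array([ 7.45466233e-04, -1.80929663e-03, -6.34264607e-05,  1.79223185e-03,
        1.53791094e-03, -1.23889695e-04]), 'tau': array([-1.06378564e-03, -5.32636178e+01, -3.53286016e+01,  7.08266487e-02,
        2.35021894e-02, -5.36162236e-05]), 'ee_pos': array([0.24196765, 0.49361485, 0.17712965]), 'eef_rot': array([-3.14054019e+00, -8.58108743e-05,  2.68577168e+00]), 'force': array([ 0.76739894, -0.50840407, -0.03544765]), 'moment': array([ 0.02007915, -0.00390431,  0.01989707]), 'grip_force': 0.0, 'grip_width': 0.09400154946208339}
```

View pics/top0.png

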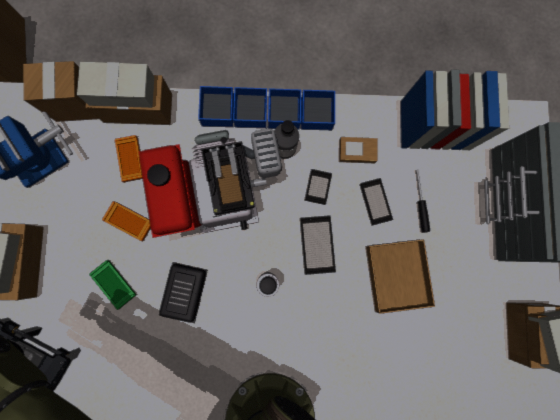

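View pics/scene0.png

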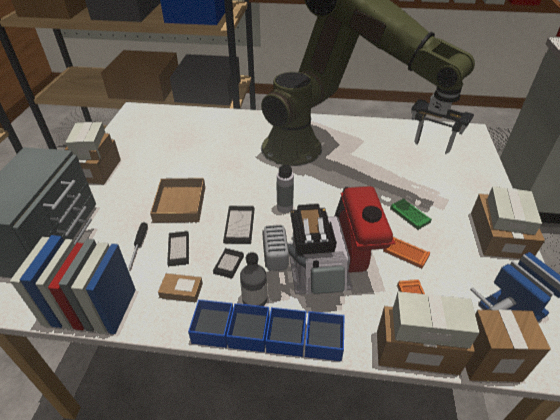

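Candidates for the new filter, by pixel in the top view:
- Panel at (377,201): medium size.
- Panel at (318,186): short.
- Panel at (318,245): wide.
- Green look-alike at (113,284), and orange ones at (127,221) and (129,158).

The old filter is the brown panel in the pan at (231,185), with the clips at its upper end. The tray is at (400,276). Next I'll measure all of these.

Run:
```python
from h import *
z=np.load('top0.npz'); p,d=z['p'],z['d']; i={k:z[k] for k in ['fx','fy','cx','cy','world_to_cam']}
X=cloud(d,i); W2C=np.array(i['world_to_cam']); Ci=np.linalg.inv(W2C)
def ray(uv,h):
    uv=np.atleast_2d(uv); r=np.c_[(uv[:,0]-i['cx'])/i['fx'],(uv[:,1]-i['cy'])/i['fy'],np.ones(len(uv))]@Ci[:3,:3].T
    o=Ci[:3,3]; return o+r*((h-o[2])/r[:,2])[:,None]
hsv=cv2.cvtColor(p,cv2.COLOR_BGR2HSV)
def panel(u0,u1,v0,v1,h,dark=110):
    m=np.zeros(p.shape[:2],np.uint8); m[v0:v1,u0:u1]=(p[v0:v1,u0:u1].max(-1)<dark)*255
    c=max(cv2.findContours(m,cv2.RETR_EXTERNAL,cv2.CHAIN_APPROX_NONE)[0],key=cv2.contourArea)
    P=ray(c[:,0].astype(float),h)[:,:2]*1000
    r=cv2.minAreaRect(P.astype(np.float32)); b=cv2.boxPoints(r); e=b[1]-b[0]; f=b[2]-b[1]; l=e if np.hypot(*e)>np.hypot(*f) else f
    return np.round(r[0],1),np.round(r[1],1),round(float(np.degrees(np.arctan2(l[1],l[0])))%180,1)
for n,b in dict(mid=(355,398,172,230),short=(300,336,163,208),wide=(296,340,210,280)).items(): print(n,panel(*b,.016))
# tray: height
v,u=np.mgrid[232:320,360:442]; Q=X[232:320,360:442]; m=(Q[...,2]>.03)&(Q[...,2]<.06)
r=cv2.minAreaRect((Q[m][:,:2]*1000).astype(np.float32)); print('tray',r, np.median(Q[40:50,35:45,2]))
# pan
Q=X[135:220,195:262]; 
np.set_printoptions(linewidth=220,precision=0,suppress=True)
print((Q[::3,::3,2]*1000).round())
print('pan floor pts world (row v,col u)->xy at few', X[185,231],X[150,231],X[215,231])
c=cv2.resize(p[130:240,180:290],None,fx=5,fy=5,interpolation=cv2.INTER_CUBIC); c2=cv2.resize(p[150:260,290:420],None,fx=3,fy=3,interpolation=cv2.INTER_CUBIC)
im=np.zeros((600,800,3),np.uint8); im[:550,:400]=cv2.resize(c,None,fx=400/550,fy=1)[:550] if 0 else 0
im[:400,:400]=cv2.resize(c,(400,400)); im[:330,405:795]=c2; cv2.imwrite('pics/crop1.png',im)
# things on bench heights elsewhere
for n,(a,b) in dict(can=(288,130),spray=(267,284),cover=(184,292)).items(): print(n,X[b,a]*1000)
w,dw,iw=grab('wrist'); print(np.linalg.inv(iw['world_to_cam']))
```

```text
mid (array([ 616.3, -298.2]), array([131.9,  69.2]), 16.1)
short (array([ 655.9, -127. ]), array([65.9, 98.9]), 169.2)
wide (array([ 485.1, -126.4]), array([166.3,  92.4]), 5.8)
tray ((401.2704772949219, -361.5635681152344), (190.30661010742188, 162.95277404785156), 7.883392333984375) 0.004651437099932099
[[   2.  127.  143.  147.  148.  150.  146.  149.  150.  145.  145.  142.   -0.    0.    1.   -1.    1.   -2.   -2.  192.  200.  200.  197.]
 [ 146.  150.  147.  153.  147.  148.  146.  144.  147.  161.  163.  104.    4.   -1.   -2.   -1.    1.   -2.   -1.  191.  199.  199.  196.]
 [ 145.  146.  147.  148.  144.  142.  140.  127.  142.  154.  153.  140.  149.   62.    0.  202.    1.    1.    0.  189.  197.  200.  198.]
 [   0.  137.  138.  142.  143.  139.  143.  153.  152.  137.  203.  202.  201.  196.  191.  189.    3.    2.   -0.  184.  196.  195.  197.]
 [ 133.  150.  149.  150.  202.  199.  203.  198.  197.  192.  187.  202.  201.  197.  174.  176.  160.  160.    1.    3.  195.  198.  203.]
 [ 111.  138.  198.  194.  188.  201.  201.  200.  175.  174.  175.  203.  202.  174.  1
[... 2818 characters left out ...]
 170.  161.  131.  127.  127.   12.   12.    2.   -0.]
 [ 159.  124.  129. 1154.  132.  130.  154.  173.  175.  170.  128.  128.  132. 1154.  131.  131.  126.  129.  126.   13.   17.    3.   -1.]
 [ 155.  125.  130.  134.  129.  132.  148.  138.  129.  132.  126.  132.  128.  127.  125.  122.  122.  115.   89.   20.    8.    5.    0.]
 [ 151.  131.  130.  127.  130.  130.  127.  129.  127.  125.  123.  120.  110.   97.   87.   71.   58.   45.   29.   11.   11.    9.    0.]]
pan floor pts world (row v,col u)->xy at few [1. 0. 0.] [1. 0. 0.] [1. 0. 0.]
can [764. -27. 191.]
spray [378.  17. 177.]
cover [344. 245.  37.]
[[ 0.  1.  0.  0.]
 [ 1. -0. -0.  1.]
 [-0.  0. -1.  0.]
 [ 0.  0.  0.  1.]]
```

View pics/crop1.png

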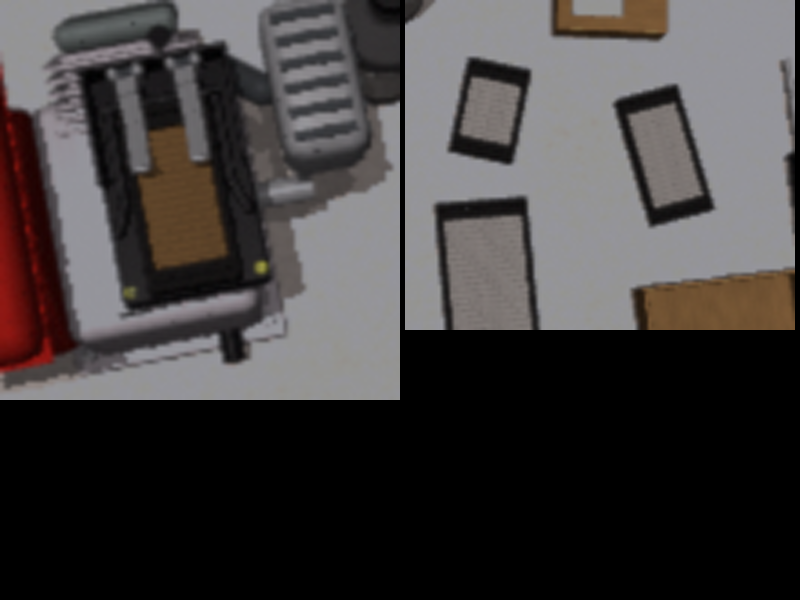

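The crop confirms the middle panel at (377,201) as the new filter. It measures about 130x66 mm, against 99x66 for the short one and 166x92 for the wide one. The old filter's brown paper shows in the pan, with the clips at the far (+x) end. Next I'll fit the seat pose and plan the approach.

```bash
cat >> h.py <<'E'
def go(tx,ty,tz,yaw,frm=None):
    o=ctrl.get_obs(); p=o['ee_pos']; M=R.from_euler('xyz',o['eef_rot'])
    T=R.from_euler('xyz',[np.pi,0,yaw])
    print('t %.2f'%o['time_s'],'shift mm',(M.inv().apply(np.array([tx,ty,tz])-p)*1000).round(1),'rot',(M.inv()*T).as_rotvec().round(4),'F',o['force'].round(1),'w',o['grip_width'],o['grip_force'])
    return M
E
python3 - <<'E'
from h import *
np.set_printoptions(precision=2,suppress=True)
for n,box in (('top',(195,262,135,225)),('scene',(285,340,195,255))):
    z=np.load(n+'0.npz'); p,d=z['p'],z['d']; i={k:z[k] for k in ['fx','fy','cx','cy','world_to_cam']}
    X=cloud(d,i)*1000; hsv=cv2.cvtColor(p,cv2.COLOR_BGR2HSV)
    u0,u1,v0,v1=box; B=np.zeros(p.shape[:2],bool); B[v0:v1,u0:u1]=1
    m=(B&(hsv[...,0]>5)&(hsv[...,0]<25)&(hsv[...,1]>100)&(hsv[...,2]>50)&(X[...,2]>175)&(X[...,2]<200)).astype(np.uint8)
    c=max(cv2.findContours(m,cv2.RETR_EXTERNAL,cv2.CHAIN_APPROX_NONE)[0],key=cv2.contourArea)
    mm=np.zeros_like(m); cv2.drawContours(mm,[c],-1,1,-1)
    Q=X[mm>0]; print(n,cv2.minAreaRect(Q[:,:2].astype(np.float32)),np.median(Q[:,2]),len(Q))
    # filter raised points
    F=X[B&(X[...,2]>183)&(X[...,2]<199)]; 
    th=np.radians(10); 
    for yaw in (6,8,10,12):
        th=np.radians(yaw); a=np.array([np.cos(th),np.sin(th)]); b=np.array([-a[1],a[0]])
        c0=np.median(Q[:,:2],0); s=(F[:,:2]-c0)@a; t=(F[:,:2]-c0)@b
        k=(abs(t)<40)&(s<0)&(s>-80)
        L=[]
        for s0 in range(-60,0,10):
            q=t[k&(s>=s0)&(s<s0+10)]; L.append((round(np.percentile(q,2),1),round(np.percentile(q,98),1)) if len(q) else None)
        print(yaw,c0,L,'near end',np.percentile(s[k&(abs(t)<25)],1))
w,dw,iw=grab('wrist'); C=np.linalg.inv(iw['world_to_cam']); o=ctrl.get_obs(); M=R.from_euler('xyz',o['eef_rot'])
print('cam in tool',M.inv().apply(C[:3,3]-o['ee_pos'])*1000,(M.inv().as_matrix()@C[:3,:3]),iw['fx'])
E
```

```text
top ((623.0501708984375, 118.08699035644531), (96.39599609375, 50.967411041259766), 12.903108596801758) 187.7049138482727 652
6 [616.09 118.29] [(np.float64(-37.5), np.float64(22.5)), (np.float64(-37.9), np.float64(23.5)), (np.float64(-36.3), np.float64(25.2)), (np.float64(-34.8), np.float64(26.5)), (np.float64(-34.7), np.float64(37.9)), (np.float64(-33.4), np.float64(38.5))] near end -59.12732744418789
8 [616.09 118.29] [(np.float64(-35.9), np.float64(24.3)), (np.float64(-36.3), np.float64(24.9)), (np.float64(-35.0), np.float64(26.7)), (np.float64(-34.1), np.float64(27.4)), (np.float64(-34.2), np.float64(29.2)), (np.float64(-33.1), np.float64(38.6))] near end -58.548348951343044
10 [616.09 118.29] [(np.float64(-34.1), np.float64(25.4)), (np.float64(-34.7), np.float64(26.7)), (np.float64(-33.9), np.float64(27.9)), (np.float64(-33.3), np.float64(27.3)), (np.float64(-32.7), np.float64(27.9)), (np.float64(-32.5), np.float64(39.1))] near end -57.87892527501356
12 [616.09 118.29] [(np.float64(-32.2), np.float64(27.3)), (np.float64(-33.0), np.float64(28.2)), (np.float64(-32.6), np.float64(
[... 827 characters left out ...]
.566764743145654
10 [610.32 120.29] [(np.float64(-29.9), np.float64(18.3)), (np.float64(-39.4), np.float64(22.9)), (np.float64(-36.6), np.float64(22.0)), (np.float64(-38.4), np.float64(23.9)), (np.float64(-36.3), np.float64(25.1)), (np.float64(-37.3), np.float64(25.6))] near end -52.29670300780822
12 [610.32 120.29] [(np.float64(-28.5), np.float64(17.5)), (np.float64(-37.8), np.float64(24.5)), (np.float64(-36.3), np.float64(21.6)), (np.float64(-37.6), np.float64(25.0)), (np.float64(-36.1), np.float64(24.1)), (np.float64(-37.1), np.float64(36.8))] near end -52.00832299555157
cam in tool [  79.43   -0.22 -205.9 ] [[ 0.   -0.96 -0.27]
 [ 1.    0.   -0.  ]
 [ 0.   -0.27  0.96]] 345.1166964191329
```

Run:
```python
from h import *
go(.5826,.1086,.330,.227)
```

```text
t 0.20 shift mm [-475.3 -196.  -152.6] rot [-3.0000e-04  8.0000e-04  2.4588e+00] F [ 0.1  0.  -0.1] w 0.09403251974276704 0.0
```

{"method": "arm_command", "body": {"plan": [[[0, 0, -152, 0, 0, 0.4, -1], [0, 0, -152, 0, 0, 0.4, -1], [-60, -25, -152, 0, 0, 0.6, -1], [-475, -196, -152, 0, 0, 2.459, -1], [-475, -196, -152, 0, 0, 2.459, -1], [-475, -196, -152, 0, 0, 2.459, -1], [-475, -196, -152, 0, 0, 2.459, -1], [-475, -196, -152, 0, 0, 2.459, -1], [-475, -196, -152, 0, 0, 2.459, -1], [-475, -196, -152, 0, 0, 2.459, -1], [-475, -196, -152, 0, 0, 2.459, -1], [-475, -196, -152, 0, 0, 2.459, -1]]]}}

```text
time_s: 1.4
ee_pos: [0.5666, 0.1258, 0.3286]
eef_rot: [-3.142, -0.0, 0.879]
force: [-0.5, 1.3, -0.2]
grip_width: 0.0938
grip_force: 0.0
```

Run:
```python
from h import *
go(.5826,.1086,.330,.227)
```

```text
t 1.40 shift mm [-3.1 23.3 -1.4] rot [-0.      0.      0.6525] F [-0.5  1.3 -0.2] w 0.09377149451592665 0.0
```

{"method": "arm_command", "body": {"plan": [[[0, 0, 0, 0, 0, 0.6, -1], [0, 0, 0, 0, 0, 0.6, -1], [0, 0, 0, 0, 0, 0.6, -1], [0, 0, 0, 0, 0, 0.6, -1], [0, 0, 0, 0, 0, 0.6, -1], [0, 0, 0, 0, 0, 0.6, -1]]]}}

```text
time_s: 2.0
ee_pos: [0.5656, 0.1277, 0.3284]
eef_rot: [-3.142, 0.0, 0.29]
force: [0.6, 0.3, -0.5]
grip_width: 0.0941
grip_force: 0.0
```

Run:
```python
from h import *
w,d,i=grab('wrist'); go(.5826,.1086,.330,.227)
np.savez('w1.npz',p=w,d=d,**{k:np.array(v) for k,v in i.items()}); cv2.imwrite('pics/w1.png',w)
X=cloud(d,i)*1000
a=np.array([np.cos(.227),np.sin(.227)]); b=np.array([-a[1],a[0]]); S=np.array([623.5,118])
s=(X[...,:2]-S)@a; t=(X[...,:2]-S)@b; z=X[...,2]
G=[[ (lambda q: round(float(np.median(z[q]))) if q.sum()>2 else -1)((abs(s-x)<4)&(abs(t-y)<2)) for y in range(-56,60,4)] for x in range(-80,90,10)]
print('t',list(range(-56,60,4)))
for x,r in zip(range(-80,90,10),G): print(x,r)
k=(z>183)&(z<200)&(abs(t)<45)
for s0 in range(-68,-20,6):
    q=t[k&(s>=s0)&(s<s0+6)]; print(s0,np.percentile(q,[1,99]) if len(q) else 0, len(q))
for t0 in range(-30,30,10):
    q=s[k&(t>=t0)&(t<t0+10)]; print('end',t0,np.percentile(q,1))
```

```text
t 2.05 shift mm [10.8 23.2 -1.5] rot [-0.      0.0002  0.0632] F [-0.3 -0.4 -0.2] w 0.09407987316315383 0.0
t [-56, -52, -48, -44, -40, -36, -32, -28, -24, -20, -16, -12, -8, -4, 0, 4, 8, 12, 16, 20, 24, 28, 32, 36, 40, 44, 48, 52, 56]
-80 [-1, -1, -1, -1, -1, -1, -1, -1, -1, -1, -1, -1, -1, -1, -1, -1, -1, -1, -1, -1, -1, -1, -1, -1, -1, -1, -1, -1, -1]
-70 [-1, -1, -1, -1, 171, -1, -1, -1, -1, -1, -1, -1, -1, -1, -1, -1, -1, -1, -1, -1, -1, -1, -1, -1, -1, -1, -1, -1, 151]
-60 [-1, 171, 174, 174, 174, 174, 175, 446, 391, 195, 195, 194, 195, 194, 194, 195, 195, 195, 195, 195, 195, 194, 192, 174, 174, 174, 174, 173, 151]
-50 [-1, -1, 173, 174, 174, 174, 189, 452, 404, 190, 190, 190, 190, 190, 190, 190, 190, 190, 190, 190, 190, 190, 190, 174, 174, 174, 174, 173, 142]
-40 [-1, 171, 173, 174, 174, 416, 415, 423, 433, 186, 186, 186, 187, 186, 187, 186, 187, 186, 187, 186, 187, 190, 190, 174, 174, 174, 174, 173, 129]
-30 [-1, 171, 173, 174, 174, 476, 476, 476, 473, 470, 470, 470, 470, 470, 470, 470, 470, 470, 470, 470, 470, 470, 470, 469, 469, 469, 469, 469, 469]
-20 [-1, 171, 454, 459, 4
[... 1347 characters left out ...]
203, 203, 203, 188, 188, 188, 188, 187, 188, 188, 203, 203, 203, 188, 188, 188, 187, 174, 178, 196, -1]
80 [-1, 196, 189, 174, 174, 174, 174, -1, 201, 201, 200, 174, 174, 174, 174, 174, 174, 174, 201, 201, 201, 174, 174, 174, 174, 174, 176, 196, 134]
-68 [-30.11246854  32.03058465] 50
-62 [-29.76857675  32.67669161] 376
-56 [-29.68485792  32.9911401 ] 388
-50 [-29.645456    32.29848611] 385
-44 [-30.08294899  32.67654191] 361
-38 [-29.79813527  32.44890863] 370
-32 [-29.90457293  32.28813218] 372
-26 [-30.21317976  32.72100618] 377
end -30 -61.050569574875226
end -20 -61.484311355637644
end -10 -61.183527763478565
end 0 -60.960163932550664
end 10 -61.268849026722215
end 20 -61.08222229984074
```

View pics/w1.png

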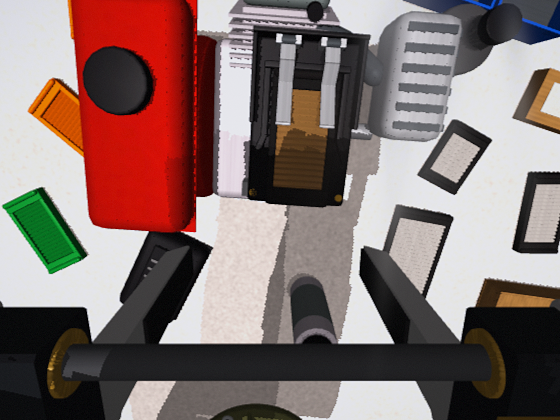

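The wrist view shows the pan with the old filter's brown paper at about (303,140) and the clips at (285,80) and (330,90). The filter edges are parallel to yaw 0.227. Next I'll refine the seat origin from pan features.

Run:
```python
from h import *
z0=np.load('w1.npz'); d=z0['d']; i={k:z0[k] for k in ['fx','fy','cx','cy','world_to_cam']}
X=cloud(d,i)*1000
a=np.array([np.cos(.227),np.sin(.227)]); b=np.array([-a[1],a[0]]); S=np.array([623.5,118])
s=(X[...,:2]-S)@a; t=(X[...,:2]-S)@b; z=X[...,2]
def e(n,k,v): q=v[k]; print(n,len(q),np.percentile(q,[1,50,99]).round(1))
for lo,hi in ((20,45),(45,65),(65,90)):
    e('clipL t',(z>193)&(t>5)&(t<35)&(s>lo)&(s<hi)&(z<220),t) if hi!=65 else 0
    e('clipR t',(z>193)&(t<-5)&(t>-35)&(s>lo)&(s<hi)&(z<220),t) if hi!=65 else 0
    e('wallL',(z>192)&(t>42)&(t<60)&(s>lo)&(s<hi),t); e('wallR',(z>192)&(t<-42)&(t>-60)&(s>lo)&(s<hi),t)
e('guideL',(z>183)&(z<189)&(t>34)&(t<44)&(s>20)&(s<60),t)
e('guideR',(z>183)&(z<189)&(t<-33)&(t>-44)&(s>20)&(s<60),t)
e('stop s',(z>185)&(z<190)&(abs(t)<12)&(s>64)&(s<85),s)
e('clip s',(z>197)&(z<220)&(abs(abs(t)-20)<5)&(s>0)&(s<60),s)
e('wall s',(z>193)&(z<199)&(abs(t)>48)&(abs(t)<55)&(s>-20)&(s<110),s)
e('pan s',(z>172)&(z<177)&(abs(t)<30)&(s>-90)&(s<-50),s)
e('bead2',(z>192)&(abs(t)<12)&(s>40)&(s<70),s); e('bead1',(z>192)&(abs(t)<12)&(s<-40)&(s>-75),s)
e('seat z',(z>168)&(z<179)&(abs(t)>37)&(abs(t)<46)&(s<-25)&(s>-60),z)
# new filter in view?
hsv=0
m=((z>8)&(z<25)).astype(np.uint8)
for c in cv2.findContours(m,cv2.RETR_EXTERNAL,cv2.CHAIN_APPROX_NONE)[0]:
    mm=np.zeros_like(m); cv2.drawContours(mm,[c],-1,1,-1); Q=X[(mm>0)&(m>0)]
    if len(Q)>400: print(cv2.minAreaRect(Q[:,:2].astype(np.float32)))
```

```text
clipL t 401 [14.5 20.9 27.2]
clipR t 405 [-25.5 -19.  -12.7]
wallL 120 [48.8 50.7 52.7]
wallR 129 [-50.9 -48.7 -47. ]
wallL 108 [48.7 50.6 52.7]
wallR 109 [-51.2 -48.7 -47.2]
clipL t 513 [ 9.8 20.5 30.2]
clipR t 528 [-29.8 -19.2  -8.5]
wallL 139 [48.5 50.5 52.5]
wallR 150 [-51.4 -48.9 -47.1]
guideL 276 [35.4 38.3 41.3]
guideR 285 [-39.6 -36.3 -33.6]
stop s 175 [66.9 69.7 72.9]
clip s 733 [16.7 30.9 46.7]
wall s 708 [17.2 58.7 94.6]Traceback (most recent call last):
  File "<stdin>", line 16, in <module>
  File "<stdin>", line 6, in e
    return _quantile_unchecked(
        a, q, axis, out, overwrite_input, method, keepdims, weights)
    return _ureduce(a,
                    func=_quantile_ureduce_func,
    ...<5 lines>...
                    overwrite_input=overwrite_input,
                    method=method)
    r = func(a, **kwargs)
    result = _quantile(arr,
                       quantiles=q,
    ...<2 lines>...
                       out=out,
                       weights=wgt)
    slices_having_nans = np.isnan(arr[-1, ...])
                                  ~~~^^^^^^^^^
IndexError: index -1 is out of bounds for axis 0 with size 0
```

Run:
```python
from h import *
go(.5826,.1098,.179,.225)
```

```text
t 2.05 shift mm [ 11.2  22.  149.5] rot [-0.      0.0002  0.0652] F [-0.3 -0.4 -0.2] w 0.09407987316315383 0.0
```

{"method": "arm_command", "body": {"plan": [[[11.2, 22, 40, 0, 0, 0.065, -1], [11.2, 22, 90, 0, 0, 0.065, -1], [11.2, 22, 125, 0, 0, 0.065, -1], [11.2, 22, 125, 0, 0, 0.065, -1], [11.2, 22, 125, 0, 0, 0.065, -1], [11.2, 22, 125, 0, 0, 0.065, -1]]]}}

```text
time_s: 2.65
ee_pos: [0.5835, 0.1099, 0.2063]
eef_rot: [3.141, -0.004, 0.222]
force: [-0.2, -0.8, 0.6]
grip_width: 0.094
grip_force: 0.0
```

Run:
```python
from h import *
go(.5826,.1098,.1785,.225)
```

```text
t 2.65 shift mm [-1.1 -0.1 27.8] rot [ 0.0004 -0.0039 -0.003 ] F [-0.2 -0.8  0.6] w 0.09397749847771128 0.0
```

{"method": "arm_command", "body": {"plan": [[[0, 0, 12, 0, 0, 0, -1], [0, 0, 22, 0, 0, 0, -1], [0, 0, 25, 0, 0, 0, -1], [0, 0, 25, 0, 0, 0, -1], [0, 0, 25, 0, 0, 0, -1]]]}}

```text
time_s: 3.15
ee_pos: [0.5826, 0.1097, 0.1787]
eef_rot: [3.142, -0.0, 0.221]
force: [-0.2, -0.2, 0.4]
grip_width: 0.0941
grip_force: 0.0
```

Run:
```python
from h import *
go(.5826,.1098,.1785,.225)
```

```text
t 3.15 shift mm [-0.  -0.1  0.2] rot [ 0.     -0.0002 -0.0042] F [-0.2 -0.2  0.4] w 0.09406109892981133 0.0
```

Positioned. I'll close on the old filter.

{"method": "arm_command", "body": {"plan": [[[0, 0, 0, 0, 0, 0, 0], [0, 0, 0, 0, 0, 0, 0.3], [0, 0, 0, 0, 0, 0, 1], [0, 0, 0, 0, 0, 0, 1], [0, 0, 0, 0, 0, 0, 1], [0, 0, 0, 0, 0, 0, 1], [0, 0, 0, 0, 0, 0, 1], [0, 0, 0, 0, 0, 0, 1]]], "squeeze": 35}}

```text
time_s: 3.95
ee_pos: [0.5826, 0.1097, 0.1785]
eef_rot: [3.142, 0.0, 0.221]
force: [-0.3, -0.3, 0.3]
grip_width: 0.0335
grip_force: 0.0
```

Run:
```python
from h import *
go(.5826,.1098,.1785,.225)
s,d,i=grab('scene'); w,dw,iw=grab('wrist')
print(proj(ctrl.get_obs()['ee_pos'],i),proj(ctrl.get_obs()['ee_pos'],iw))
im=np.zeros((420,800,3),np.uint8); im[:,:420]=cv2.resize(s[150:290,250:390],(420,420),interpolation=cv2.INTER_CUBIC); im[:285,420:]=cv2.resize(w,(380,285)); cv2.imwrite('pics/c2.png',im)
go(.5826,.1098,.1785,.225)
```

```text
t 3.95 shift mm [ 0.1 -0.1  0. ] rot [ 0.      0.     -0.0042] F [-0.3 -0.3  0.3] w 0.033527350451253636 0.0
[[309.07311922 213.02570038]] [[274.83269385 244.12689125]]
t 4.05 shift mm [ 0.1 -0.1  0. ] rot [-0.      0.     -0.0042] F [ 0.6 -0.7  0.2] w 0.02555602314239366 0.0
```

View pics/c2.png

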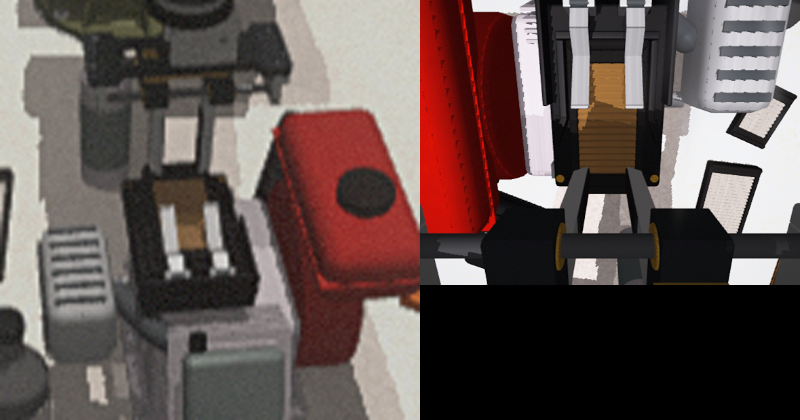

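Run:
```python
from h import *
w,d,i=grab('wrist'); go(.5826,.1098,.1785,.225)
X=cloud(d,i)*1000; cv2.imwrite('pics/w3.png',w); np.savez('w3.npz',p=w,d=d,**{k:np.array(v) for k,v in i.items()})
a=np.array([np.cos(.225),np.sin(.225)]); b=np.array([-a[1],a[0]]); S=np.array([624.5,119.2])
s=(X[...,:2]-S)@a; t=(X[...,:2]-S)@b; z=X[...,2]
for r in range(225,300,5): print(r,[f'{s[r,c]:.0f},{t[r,c]:.0f},{z[r,c]:.0f}' for c in range(215,350,12)])
```

```text
t 4.10 shift mm [ 0.  -0.1  0. ] rot [ 0.     -0.     -0.0042] F [-1.1  0.9  0.4] w 0.021072337959852555 0.0
225 ['-32,38,174', '-26,28,191', '-27,22,187', '-27,14,188', '-27,7,188', '-27,-0,187', '-27,-7,187', '-27,-14,188', '-28,-22,186', '-26,-28,191', '-32,-39,174', '-31,-46,175']
230 ['-35,39,173', '-29,28,190', '-31,22,186', '-31,14,187', '-31,7,187', '-31,-0,186', '-31,-7,186', '-31,-15,186', '-31,-22,186', '-30,-29,190', '-35,-39,174', '-35,-46,174']
235 ['-38,39,174', '-32,29,191', '-34,22,187', '-34,15,187', '-34,7,186', '38,-1,385', '-33,-7,188', '-34,-15,187', '-34,-22,186', '-33,-29,191', '-38,-39,174', '-39,-47,174']
240 ['-42,39,174', '-36,29,190', '-37,22,186', '-37,15,187', '-37,7,186', '-37,-0,186', '-37,-7,187', '-37,-15,187', '-37,-22,186', '-36,-29,190', '-42,-39,175', '-42,-47,174']
245 ['-45,39,175', '-39,29,190', '-40,22,186', '-41,15,186', '-41,7,185', '-41,-0,185', '-41,-7,185', '-40,-15,187', '-41,-22,185', '-39,-29,190', '-45,-39,174', '-46,-47,174']
250 ['-49,39,174', '-42,29,191', '-34,19,211', '-34,13,209', '-44,7,187', '-44,0,186', '-44,-7,186', '-35,-
[... 954 characters left out ...]
'-161,75,-2', '-33,21,247', '-33,16,247', '-46,12,222', '-60,7,194', '-60,0,194', '-60,-7,195', '-49,-13,216', '-34,-16,246', '-32,-21,248', '-161,-73,-1', '-161,-88,-2']
285 ['-167,75,-1', '-33,20,251', '-33,15,252', '-48,12,223', '-63,7,195', '-64,0,194', '-64,-7,194', '-64,-15,194', '-33,-16,251', '-33,-21,251', '-167,-73,-0', '-168,-88,-1']
290 ['-173,75,0', '-33,20,256', '-33,15,256', '-174,31,-0', '-174,16,-1', '-174,1,-1', '-174,-14,-1', '-174,-29,-0', '-33,-15,255', '-33,-20,256', '-33,-25,256', '-174,-88,-1']
295 ['-33,24,260', '-33,19,259', '-33,14,260', '-180,31,1', '-182,16,-2', '-181,1,-2', '-181,-14,-1', '-181,-29,-1', '-33,-15,260', '-33,-20,260', '-33,-24,261', '-182,-89,-1']
```

Run:
```python
from h import *
# finger points in tool frame for both stored views
for f,ee,rot in (('w1.npz',[.5656,.1277,.3284],[-3.142,0,.29]),('w3.npz',[.5826,.1097,.1785],[3.142,0,.221])):
    z0=np.load(f); d=z0['d']; i={k:z0[k] for k in ['fx','fy','cx','cy','world_to_cam']}
    P=R.from_euler('xyz',rot).inv().apply((cloud(d,i)-ee).reshape(-1,3))*1000
    k=(P[:,2]<5)&(P[:,2]>-60)&(abs(P[:,0])<25)&(abs(P[:,1])<75)
    for lo in range(-60,10,5):
        q=P[k&(P[:,2]>=lo)&(P[:,2]<lo+5)]
        if len(q): print(f,lo,len(q),'x',np.percentile(q[:,0],[2,98]).round(),'|y|',np.percentile(abs(q[:,1]),[2,98]).round())
```

```text
w1.npz -60 458 x [-7. 10.] |y| [46. 58.]
w1.npz -55 415 x [-7. 10.] |y| [46. 59.]
w1.npz -50 377 x [-7. 10.] |y| [46. 58.]
w1.npz -45 355 x [-7. 10.] |y| [46. 58.]
w1.npz -40 317 x [-7. 10.] |y| [46. 58.]
w1.npz -35 252 x [-7. 10.] |y| [46. 56.]
w1.npz -30 126 x [-6. 10.] |y| [46. 51.]
w3.npz -60 289 x [-6. 10.] |y| [12. 25.]
w3.npz -55 273 x [-6. 10.] |y| [12. 24.]
w3.npz -50 238 x [-0. 10.] |y| [12. 24.]
w3.npz -45 240 x [-6. 10.] |y| [12. 24.]
w3.npz -40 202 x [-6. 10.] |y| [12. 24.]
w3.npz -35 144 x [-0. 10.] |y| [12. 22.]
w3.npz -30 59 x [-7. 10.] |y| [12. 18.]
w3.npz -20 462 x [-21. -14.] |y| [ 0. 14.]
w3.npz -15 1844 x [-15.  24.] |y| [ 1. 32.]
w3.npz -10 3586 x [-5. 25.] |y| [ 1. 25.]
w3.npz -5 81 x [-0. 25.] |y| [ 1. 32.]
w3.npz 0 2316 x [-21.  24.] |y| [35. 49.]
```

{"method": "arm_command", "body": {"plan": [[[0, 0, 0, 0, 0, 0, -1], [0, 0, 0, 0, 0, 0, -1], [0, 0, 0, 0, 0, 0, -1], [0, 0, 0, 0, 0, 0, -1], [0, 0, 0, 0, 0, 0, -1], [0, 0, 0, 0, 0, 0, -1], [0, 0, 0, 0, 0, 0, -1], [0, 0, 0, 0, 0, 0, -1]]]}}

```text
time_s: 4.9
ee_pos: [0.5826, 0.1097, 0.1785]
eef_rot: [-3.142, 0.0, 0.221]
force: [0.3, 0.1, -0.2]
grip_width: 0.0821
grip_force: 0.0
```

The wrist depth shows the real fingertips about 28 mm behind the reported TCP, both open and closed, so the jaws shut above the filter and touched nothing. I'll lower by that offset, watching the force.

{"method": "arm_command", "body": {"plan": [[[0, 0, 0, 0, 0, 0, -1], [0, 0, 0, 0, 0, 0, -1], [0, 0, 8, 0, 0, 0, -1], [0, 0, 16, 0, 0, 0, -1], [0, 0, 20, 0, 0, 0, -1], [0, 0, 22, 0, 0, 0, -1], [0, 0, 22, 0, 0, 0, -1], [0, 0, 22, 0, 0, 0, -1]]]}}

```text
time_s: 5.7
ee_pos: [0.5827, 0.1097, 0.1567]
eef_rot: [3.142, -0.0, 0.221]
force: [-0.1, 0.9, 0.1]
grip_width: 0.0937
grip_force: 0.0
```

```bash
cat >> h.py <<'E'
def tips(f='last'):
    o=ctrl.get_obs(); w,d,i=grab('wrist'); X=cloud(d,i)
    P=R.from_euler('xyz',o['eef_rot']).inv().apply((X-o['ee_pos']).reshape(-1,3))*1000
    k=(abs(P[:,0]-1.5)<12)&(abs(P[:,1])>o['grip_width']*500-4)&(abs(P[:,1])<o['grip_width']*500+14)&(P[:,2]<-15)&(P[:,2]>-80)
    zz=X.reshape(-1,3)[k,2]*1000
    print('tip z',np.percentile(zz,[.2,1,3]).round(1),len(zz)); return w,X
E
python3 - <<'E'
from h import *
go(.5826,.1098,.1785,.225)
w,X=tips()
E
```

```text
t 5.70 shift mm [ -0.   -0.1 -21.8] rot [ 0.     -0.0002 -0.0042] F [-0.1  0.9  0.1] w 0.09369092371634093 0.0
tip z [172.1 172.8 173.3] 5499
```

{"method": "arm_command", "body": {"plan": [[[0, 0, 3, 0, 0, 0, -1], [0, 0, 5, 0, 0, 0, -1], [0, 0, 5, 0, 0, 0, -0.3], [0, 0, 5, 0, 0, 0, 0.3], [0, 0, 5, 0, 0, 0, 1], [0, 0, 5, 0, 0, 0, 1], [0, 0, 5, 0, 0, 0, 1], [0, 0, 5, 0, 0, 0, 1]]], "squeeze": 35}}

```text
time_s: 6.55
ee_pos: [0.5826, 0.1097, 0.1516]
eef_rot: [3.142, -0.0, 0.221]
force: [0.5, 0.4, 0.1]
grip_width: 0.0639
grip_force: 35.0
```

{"method": "arm_command", "body": {"plan": [[[-3, 0, 0, 0, 0, 0, 1], [-8, 0, 0, 0, 0, 0, 1], [-15, 0, 0, 0, 0, 0, 1], [-25, 0, 0, 0, 0, 0, 1], [-37, 0, 0, 0, 0, 0, 1], [-50, 0, 0, 0, 0, 0, 1], [-63, 0, 0, 0, 0, 0, 1], [-76, 0, 0, 0, 0, 0, 1], [-80, 0, 0, 0, 0, 0, 1], [-80, 0, 0, 0, 0, 0, 1]]]}}

```text
time_s: 7.55
ee_pos: [0.5043, 0.0922, 0.1517]
eef_rot: [3.142, -0.0, 0.221]
force: [-0.4, 0.1, -0.8]
grip_width: 0.0634
grip_force: 35.0
```

Run:
```python
from h import *
o=ctrl.get_obs(); w,X=tips(); X=X*1000
M=go(.360,-.367,.300,.137)
a=np.array([np.cos(.225),np.sin(.225)]); b=np.array([-a[1],a[0]]); S=np.array([624.5,119.2])
s=(X[...,:2]-S)@a; t=(X[...,:2]-S)@b; z=X[...,2]
for x in range(-150,70,10): print(x,[ (lambda q: round(float(np.median(z[q]))) if q.sum()>2 else -1)((abs(s-x)<3)&(abs(t-y)<2)) for y in range(-44,48,8)])
```

```text
tip z [180.3 183.2 186.8] 4248
t 7.60 shift mm [-241.7  416.4 -148.4] rot [ 0.     -0.0001  0.0838] F [-0.5  0.1 -0.5] w 0.0634592772701639 34.99912977218628
-150 [-1, -1, -1, -1, -1, -1, -1, -1, -1, -1, -1, -1]
-140 [-1, -1, 194, 195, 195, 195, 195, 195, 195, 194, -1, -1]
-130 [-1, -1, 190, 190, 190, 190, 190, 190, 190, 190, -1, -1]
-120 [-1, 283, 190, 186, 186, 186, 186, 187, 186, 190, -1, -1]
-110 [239, 247, 190, 186, 186, 186, 186, 186, 187, 190, 242, 236]
-100 [300, 300, 293, 293, 293, 293, 293, 293, 293, 293, 300, 300]
-90 [295, 295, 190, 186, 186, 186, 186, 186, 186, 190, 295, 295]
-80 [-1, -1, 190, 186, 186, 186, 186, 186, 186, 190, -1, 121]
-70 [171, 171, 190, 186, 186, 186, 186, 186, 186, 190, 170, 170]
-60 [174, 174, 190, 186, 186, 186, 186, 186, 186, 190, 174, 174]
-50 [174, 174, 190, 186, 186, 186, 186, 186, 186, 190, 174, 174]
-40 [174, 174, 190, 186, 186, 186, 186, 186, 186, 190, 174, 174]
-30 [174, 174, 190, 190, 190, 190, 190, 190, 190, 190, 174, 174]
-20 [180, 174, 194, 194, 194, 194, 194, 194, 194, 194, 174, 178]
-10 [186, 174, 174, 174, 175, 175, 175, 175, 174, 174, 174, 186]
0 [174, 183, 174, 175, 175, 175, 175, 175, 174, 174, 183, 175]
10 [174, 174, 174, 174, 175, 175, 175, 175, 174, 174, 175, 174]
20 [-1, -1, -1, -1, -1, -1, -1, -1, -1, -1, -1, -1]
30 [-1, -1, -1, -1, -1, -1, -1, -1, -1, -1, -1, -1]
40 [-1, -1, -1, -1, -1, -1, -1, -1, -1, -1, -1, -1]
50 [-1, -1, -1, -1, -1, -1, -1, -1, -1, -1, -1, -1]
60 [-1, -1, -1, -1, -1, -1, -1, -1, -1, -1, -1, -1]
```

{"method": "arm_command", "body": {"plan": [[[0, 0, -15, 0, 0, 0, 1], [0, 0, -50, 0, 0, 0, 1], [0, 0, -90, 0, 0, 0, 1], [-20, 34, -105, 0, 0, 0, 1], [-42, 73, -105, 0, 0, 0.02, 1], [-65, 112, -105, 0, 0, 0.03, 1], [-90, 154, -105, 0, 0, 0.04, 1], [-115, 198, -105, 0, 0, 0.05, 1], [-140, 242, -105, 0, 0, 0.06, 1], [-165, 284, -105, 0, 0, 0.07, 1], [-190, 327, -105, 0, 0, 0.08, 1], [-212, 365, -105, 0, 0, 0.084, 1]]]}}

```text
time_s: 8.8
ee_pos: [0.3767, -0.3128, 0.2565]
eef_rot: [3.142, 0.0, 0.136]
force: [1.4, 0.0, -1.5]
grip_width: 0.0635
grip_force: 35.0
```

{"method": "arm_command", "body": {"plan": [[[-16, 28, 0, 0, 0, 0, 1], [-27, 48, 0, 0, 0, 0, 1], [-30, 51.5, 0, 0, 0, 0, 1], [-30, 51.5, 0, 0, 0, 0, 1], [-30, 51.5, 0, 0, 0, 0, 1], [-30, 51.5, 0, 0, 0, 0, 1]]]}}

```text
time_s: 9.4
ee_pos: [0.3555, -0.3647, 0.2567]
eef_rot: [3.141, -0.0, 0.138]
force: [0.1, -0.6, -1.1]
grip_width: 0.0635
grip_force: 35.0
```

Run:
```python
from h import *
w,X=tips(); go(.3597,-.3673,-.012,.137)
cv2.imwrite('pics/w4.png',w)
# tray rim in wrist cloud
z=X[...,2]; m=(z>.036)&(z<.052); Q=X[m][:,:2]*1000; Q=Q[(abs(Q[:,0]-401)<125)&(abs(Q[:,1]+362)<110)]
print(len(Q),cv2.minAreaRect(Q.astype(np.float32)))
```

```text
tip z [285.9 288.3 291.9] 4266
t 9.45 shift mm [  3.8   3.1 268.7] rot [ 0.0002 -0.0002  0.001 ] F [ 0.9  0.  -0.8] w 0.06340020683688283 34.99912977218628
450 ((413.79913330078125, -438.0013427734375), (188.5790557861328, 3.9207401275634766), 8.166247367858887)
```

View pics/w4.png

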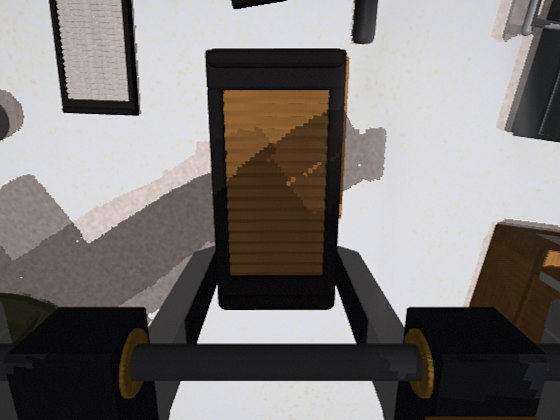

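The filter is held level and square, centred at (275,180), with the tray directly below it. The tray's rim fit agrees with the top view. Lowering now.

{"method": "arm_command", "body": {"plan": [[[4.6, 2.5, 20, 0, 0, -0.002, 1], [4.6, 2.5, 60, 0, 0, -0.002, 1], [4.6, 2.5, 105, 0, 0, -0.002, 1], [4.6, 2.5, 150, 0, 0, -0.002, 1], [4.6, 2.5, 190, 0, 0, -0.002, 1], [4.6, 2.5, 220, 0, 0, -0.002, 1], [4.6, 2.5, 240, 0, 0, -0.002, 1], [4.6, 2.5, 255, 0, 0, -0.002, 1], [4.6, 2.5, 260, 0, 0, -0.002, 1], [4.6, 2.5, 260, 0, 0, -0.002, 1], [4.6, 2.5, 260, 0, 0, -0.002, 1]]]}}

```text
time_s: 10.55
ee_pos: [0.3603, -0.3676, -0.0026]
eef_rot: [3.141, -0.001, 0.139]
force: [-0.5, -1.0, -0.9]
grip_width: 0.0637
grip_force: 35.0
```

Run:
```python
from h import *
go(.3604,-.3669,-.0185,.140)
```

```text
t 10.55 shift mm [ 0.2 -0.7 15.9] rot [ 0.0011 -0.0007 -0.0009] F [-0.5 -1.  -0.9] w 0.06367548966247101 34.99915301799774
```

{"method": "arm_command", "body": {"plan": [[[0, 0, 8, 0, 0, 0, 1], [0, 0, 13, 0, 0, 0, 1], [0, 0, 15, 0, 0, 0, 1], [0, 0, 15, 0, 0, 0, 1], [0, 0, 15, 0, 0, 0, 1]]]}}

```text
time_s: 11.05
ee_pos: [0.3598, -0.3674, -0.0184]
eef_rot: [3.142, -0.0, 0.139]
force: [0.1, 0.5, -0.3]
grip_width: 0.0638
grip_force: 35.0
```

{"method": "arm_command", "body": {"plan": [[[0, 0, 0, 0, 0, 0, 0], [0, 0, 0, 0, 0, 0, -0.7], [0, 0, 0, 0, 0, 0, -0.7], [0, 0, 0, 0, 0, 0, -0.7], [0, 0, -30, 0, 0, 0, -0.7], [0, 0, -70, 0, 0, 0, -0.7], [0, 0, -115, 0, 0, 0, -0.7], [0, 0, -150, 0, 0, 0, -1], [0, 0, -180, 0, 0, 0, -1], [0, 0, -200, 0, 0, 0, -1], [0, 0, -200, 0, 0, 0, -1], [0, 0, -200, 0, 0, 0, -1]]]}}

```text
time_s: 12.25
ee_pos: [0.3596, -0.3671, 0.1809]
eef_rot: [-3.141, 0.0, 0.139]
force: [0.6, -0.1, -0.5]
grip_width: 0.0938
grip_force: 0.0
```

Run:
```python
from h import *
w,X=tips(); X=X*1000; z=X[...,2]
def rect(box,lo,hi):
    m=((z>lo)&(z<hi)&(X[...,0]>box[0])&(X[...,0]<box[1])&(X[...,1]>box[2])&(X[...,1]<box[3])).astype(np.uint8)
    c=max(cv2.connectedComponentsWithStats(m)[2][1:],key=lambda r:r[4]); n,l,st,_=cv2.connectedComponentsWithStats(m)
    q=X[l==1+np.argmax(st[1:,4])]; r=cv2.minAreaRect(q[:,:2].astype(np.float32)); print(len(q),r,np.percentile(q[:,2],[2,98]))
rect((310,500,-430,-290),14,32)
rect((520,720,-370,-230),8,28)
cv2.imwrite('pics/w5.png',w)
c=np.array([616.3,-298.2]); th=np.radians(16.1)
g=c-42*np.array([np.cos(th),np.sin(th)]); print(g); go(g[0]/1000,g[1]/1000,.20,th)
```

```text
tip z [207.6 208.9 211.2] 4594
6508 ((402.7384033203125, -361.48828125), (129.66656494140625, 64.24867248535156), 8.06302547454834) [14.10806907 24.27187165]Traceback (most recent call last):
  File "<stdin>", line 8, in <module>
  File "<stdin>", line 5, in rect
ValueError: max() iterable argument is empty
```

The old filter lies flat in the tray: 130x64 mm, centred at (403,-361), with a height spread of 14–24 mm. Next I'll move over the new filter.

{"method": "arm_command", "body": {"plan": [[[40, -5, -10, 0, 0, -0.03, -1], [85, -10, -20, 0, 0, -0.06, -1], [130, -15, -20, 0, 0, -0.1, -1], [175, -21, -20, 0, 0, -0.12, -1], [205, -25, -20, 0, 0, -0.142, -1], [222, -26.5, -20, 0, 0, -0.142, -1], [222, -26.5, -20, 0, 0, -0.142, -1], [222, -26.5, -20, 0, 0, -0.142, -1], [222, -26.5, -20, 0, 0, -0.142, -1], [222, -26.5, -20, 0, 0, -0.142, -1]]]}}

```text
time_s: 13.3
ee_pos: [0.5752, -0.3109, 0.2017]
eef_rot: [3.141, -0.0, 0.28]
force: [0.4, -0.5, -0.0]
grip_width: 0.094
grip_force: 0.0
```

```bash
cat >> h.py <<'E'
def rect(X,box,lo,hi):
    z=X[...,2]
    m=((z>lo)&(z<hi)&(X[...,0]>box[0])&(X[...,0]<box[1])&(X[...,1]>box[2])&(X[...,1]<box[3])).astype(np.uint8)
    n,l,st,_=cv2.connectedComponentsWithStats(m); q=X[l==1+np.argmax(st[1:,4])]
    r=cv2.minAreaRect(q[:,:2].astype(np.float32)); print(len(q),r,np.percentile(q[:,2],[2,98])); return r
E
python3 - <<'E'
from h import *
w,X=tips(); X=X*1000
cv2.imwrite('pics/w5.png',w)
r=rect(X,(520,720,-370,-230),8,28)
c=np.array(r[0]); th=np.radians(16.1 if not r[1][0]>r[1][1] else r[2])
b=cv2.boxPoints(r); e=max((b[1]-b[0],b[2]-b[1]),key=np.linalg.norm); e=e*np.sign(e[0]); th=np.arctan2(e[1],e[0])
g=c-42*np.array([np.cos(th),np.sin(th)]); print(c,th,g); go(g[0]/1000,g[1]/1000,-.0233,th)
E
```

```text
tip z [228.7 229.6 232. ] 4599
6659 ((617.9126586914062, -299.08734130859375), (129.72470092773438, 64.05651092529297), 16.165300369262695) [ 8.82526556 20.16889629]
[ 617.91265869 -299.08734131] 0.28213766 [ 577.57323456 -310.78053665]
t 13.35 shift mm [  2.1   0.5 225.1] rot [ 0.0002 -0.0002 -0.0022] F [ 0.5 -0.2  0.3] w 0.09420251725973142 0.0
```

View pics/w5.png

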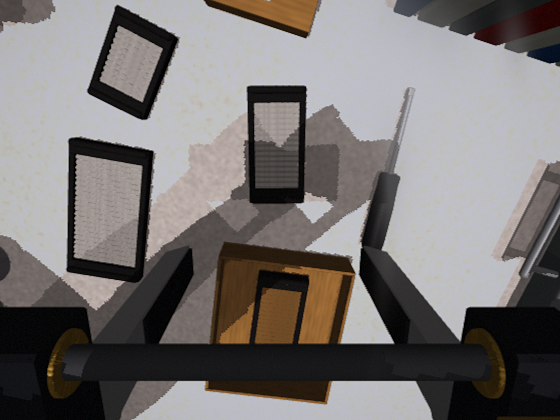

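The new filter is centred at (276,145), square to the tool and 129.7x64.1 mm. The old one is in the tray below, at (283,310). Descending to grip.

{"method": "arm_command", "body": {"plan": [[[2.1, 0.5, 30, 0, 0, -0.002, -1], [2.1, 0.5, 75, 0, 0, -0.002, -1], [2.1, 0.5, 120, 0, 0, -0.002, -1], [2.1, 0.5, 160, 0, 0, -0.002, -1], [2.1, 0.5, 185, 0, 0, -0.002, -1], [2.1, 0.5, 200, 0, 0, -0.002, -1], [2.1, 0.5, 205, 0, 0, -0.002, -1], [2.1, 0.5, 205, 0, 0, -0.002, -1], [2.1, 0.5, 205, 0, 0, -0.002, -1]]]}}

```text
time_s: 14.25
ee_pos: [0.5789, -0.3108, -0.0018]
eef_rot: [3.14, -0.002, 0.283]
force: [-0.1, -0.2, 0.6]
grip_width: 0.0939
grip_force: 0.0
```

Run:
```python
from h import *
go(.5776,-.3108,-.0230,.282)
```

```text
t 14.25 shift mm [-1.3 -0.3 21.2] rot [ 0.0018 -0.0016  0.0008] F [-0.1 -0.2  0.6] w 0.0939173392352469 0.0
```

{"method": "arm_command", "body": {"plan": [[[0, 0, 10, 0, 0, 0, -1], [0, 0, 17, 0, 0, 0, -1], [0, 0, 19.5, 0, 0, 0, -1], [0, 0, 19.5, 0, 0, 0, -0.3], [0, 0, 19.5, 0, 0, 0, 0.3], [0, 0, 19.5, 0, 0, 0, 1], [0, 0, 19.5, 0, 0, 0, 1], [0, 0, 19.5, 0, 0, 0, 1], [0, 0, 19.5, 0, 0, 0, 1]]], "squeeze": 40}}

```text
time_s: 15.15
ee_pos: [0.5783, -0.3103, -0.0227]
eef_rot: [3.141, -0.0, 0.283]
force: [-0.3, 0.7, 1.0]
grip_width: 0.0635
grip_force: 40.0
```

Run:
```python
from h import *
# target: filter centre at s=-76 => TCP s=-118 , above pan
a=np.array([np.cos(.225),np.sin(.225)]); S=np.array([624.5,119.2]); g=S-118.5*a; print(g); go(g[0]/1000,g[1]/1000,.23,.225)
```

```text
[508.98689831  92.76189609]
t 15.15 shift mm [  46.  -406.3 -252.8] rot [ 0.0003 -0.0002  0.0578] F [-0.3  0.7  1. ] w 0.06352970941700584 39.9993771314621
```

{"method": "arm_command", "body": {"plan": [[[0, 0, -20, 0, 0, 0, 1], [0, 0, -60, 0, 0, 0, 1], [0, 0, -105, 0, 0, 0, 1], [0, 0, -150, 0, 0, 0, 1], [0, 0, -195, 0, 0, 0, 1], [2, -20, -235, 0, 0, 0, 1], [6, -55, -253, 0, 0, 0.01, 1], [11, -98, -253, 0, 0, 0.02, 1], [16, -142, -253, 0, 0, 0.03, 1], [21, -186, -253, 0, 0, 0.04, 1], [26, -230, -253, 0, 0, 0.05, 1], [31, -274, -253, 0, 0, 0.058, 1]]]}}

```text
time_s: 16.35
ee_pos: [0.5307, -0.0368, 0.2301]
eef_rot: [3.142, -0.0, 0.224]
force: [0.7, 0.2, -0.6]
grip_width: 0.0635
grip_force: 40.0
```

{"method": "arm_command", "body": {"plan": [[[5, -43, 0, 0, 0, 0, 1], [10, -85, 0, 0, 0, 0, 1], [13, -112, 0, 0, 0, 0, 1], [15, -128, 0, 0, 0, 0, 1], [15, -132, 0, 0, 0, 0, 1], [15, -132, 0, 0, 0, 0, 1], [15, -132, 0, 0, 0, 0, 1], [15, -132, 0, 0, 0, 0, 1]]]}}

```text
time_s: 17.15
ee_pos: [0.5168, 0.0926, 0.23]
eef_rot: [3.141, 0.0, 0.224]
force: [-0.7, 0.6, -0.9]
grip_width: 0.0633
grip_force: 40.0
```

Run:
```python
from h import *
w,X=tips(); X=X*1000; z=X[...,2]
cv2.imwrite('pics/w6.png',w)
a=np.array([np.cos(.225),np.sin(.225)]); b=np.array([-a[1],a[0]]); S=np.array([624.5,119.2])
s=(X[...,:2]-S)@a; t=(X[...,:2]-S)@b
def e(n,k,v): q=v[k]; print(n,len(q),np.percentile(q,[1,50,99]).round(1) if len(q) else '')
for lo,hi in ((20,45),(60,90)):
    e('clipL',(z>183)&(t>5)&(t<33)&(s>lo)&(s<hi)&(z<220),t); e('clipR',(z>183)&(t<-5)&(t>-33)&(s>lo)&(s<hi)&(z<220),t)
    e('wallL',(z>192)&(t>42)&(t<60)&(s>lo)&(s<hi)&(z<200),t); e('wallR',(z>192)&(t<-42)&(t>-60)&(s>lo)&(s<hi)&(z<200),t)
e('stop',(z>184)&(z<192)&(abs(t)<10)&(s>55)&(s<85),s); e('lip',(z>188)&(z<220)&(abs(abs(t)-20)<5)&(s>0)&(s<60),s)
# held filter
r=rect(X,(400,640,20,190),240,280)
g=S-118.5*a; go(g[0]/1000,g[1]/1000,.1523,.225)
```

```text
tip z [259.1 261.5 264.9] 4282
clipL 600 [13.4 19.6 26.3]
clipR 611 [-26.6 -19.9 -13.6]
wallL 219 [47.5 49.4 51.8]
wallR 218 [-52.2 -49.7 -47.9]
clipL 0 
clipR 0 
wallL 0 
wallR 0 
stop 0 
lip 1259 [13.7 25.  36.7]
33941 ((557.4818115234375, 101.1957015991211), (129.32662963867188, 87.3749771118164), 12.671611785888672) [261.51673755 273.19624362]
t 17.20 shift mm [-7.6 -1.8 77.7] rot [ 0.      0.0001 -0.0013] F [ 1.1 -0.8 -0.8] w 0.0635522167817865 39.99839544296265
```

View pics/w6.png

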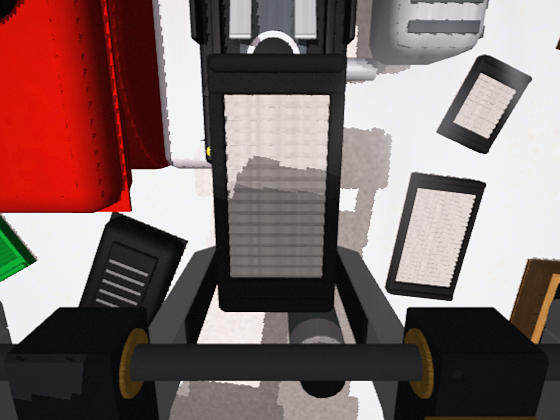

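The new filter is held square, centred at (277,185). The pan and clips are ahead at the top of the image, and the seat fit has repeated to about 1 mm. Lowering to just above the seat with the leading end at x≈-11.

{"method": "arm_command", "body": {"plan": [[[-4, -1, 5, 0, 0, -0.001, 1], [-7.6, -1.8, 25, 0, 0, -0.001, 1], [-7.6, -1.8, 50, 0, 0, -0.001, 1], [-7.6, -1.8, 65, 0, 0, -0.001, 1], [-7.6, -1.8, 70, 0, 0, -0.001, 1], [-7.6, -1.8, 70, 0, 0, -0.001, 1], [-7.6, -1.8, 70, 0, 0, -0.001, 1], [-7.6, -1.8, 70, 0, 0, -0.001, 1]]]}}

```text
time_s: 18.0
ee_pos: [0.5092, 0.0936, 0.1609]
eef_rot: [3.141, -0.001, 0.226]
force: [-0.5, -0.5, -1.4]
grip_width: 0.0634
grip_force: 40.0
```

Run:
```python
from h import *
a=np.array([np.cos(.225),np.sin(.225)]); S=np.array([624.5,119.2]); g=S-118.5*a; go(g[0]/1000,g[1]/1000,.1523,.225)
```

```text
t 18.00 shift mm [-0.4  0.7  8.6] rot [ 0.0002 -0.0014  0.0007] F [-0.5 -0.5 -1.4] w 0.06339905589786266 39.99854028224945
```

{"method": "arm_command", "body": {"plan": [[[0, 0.7, 4, 0, 0, 0, 1], [0, 0.7, 7, 0, 0, 0, 1], [0, 0.7, 8, 0, 0, 0, 1], [0, 0.7, 8, 0, 0, 0, 1], [0, 0.7, 8, 0, 0, 0, 1]]]}}

```text
time_s: 18.5
ee_pos: [0.509, 0.0929, 0.1521]
eef_rot: [3.142, -0.0, 0.226]
force: [-0.8, -0.5, 0.7]
grip_width: 0.0636
grip_force: 40.0
```

Run:
```python
from h import *
w,X=tips(); X=X*1000; z=X[...,2]
a=np.array([np.cos(.225),np.sin(.225)]); b=np.array([-a[1],a[0]]); S=np.array([624.5,119.2]); g=S-118.5*a; go(g[0]/1000,g[1]/1000,.1523,.225)
s=(X[...,:2]-S)@a; t=(X[...,:2]-S)@b
k=(z>183)&(z<199)&(abs(t)<42)
for s0 in (-60,-45,-30): 
    q=k&(s>s0)&(s<s0+12)&(abs(t)>27); print(s0,np.percentile(t[q],[1,99]).round(1),'ztop',np.median(z[q]).round(1))
q=(z<180)&(z>170)&(abs(t)<25)&(s>-5)&(s<10); print('seat z',np.median(z[q]))
q=k&(z>191)&(abs(t)<25)&(s<15)&(s>-30); print('lead bead',np.percentile(s[q],[1,50,99]),np.percentile(z[q],98))
```

```text
tip z [180.6 183.9 187.3] 4257
t 18.55 shift mm [-0.1  0.1 -0.1] rot [ 0.     -0.0002  0.0008] F [-1.  -1.   0.9] w 0.06385651897315818 39.99942719936371
-60 [-32.3  31.3] ztop 189.9
-45 [-32.2  31.5] ztop 189.8
-30 [-32.2  31.5] ztop 189.9
seat z 174.8775868407909
lead bead [-26.60432684 -16.87703557 -12.38342813] 196.1122039305642
```

{"method": "arm_command", "body": {"plan": [[[6, 0, 0, 0, 0, 0, 1], [16, 0, 0, 0, 0, 0, 1], [28, 0, 0, 0, 0, 0, 1], [40, 0, 0, 0, 0, 0, 1], [50, 0, 0, 0, 0, 0, 1], [58, 0, 0, 0, 0, 0, 1], [64, 0, 0, 0, 0, 0, 1], [68, 0, 0, 0, 0, 0, 1], [70, 0, 0, 0, 0, 0, 1]]]}}

```text
time_s: 19.45
ee_pos: [0.576, 0.1083, 0.1522]
eef_rot: [-3.142, 0.005, 0.226]
force: [-14.7, -3.1, 10.3]
grip_width: 0.0634
grip_force: 40.0
```

{"method": "arm_command", "body": {"plan": [[[2, 0, 0, 0, 0, 0, 1], [4, 0, 0, 0, 0, 0, 1], [6, 0, 0, 0, 0, 0, 1], [6, 0, 0, 0, 0, 0, 1], [6, 0, 0, 0, 0, 0, 1]]]}}

```text
time_s: 19.95
ee_pos: [0.5834, 0.11, 0.1522]
eef_rot: [3.142, 0.0, 0.226]
force: [-4.7, -1.2, 5.5]
grip_width: 0.0636
grip_force: 40.0
```

```bash
cat > chk.py <<'E'
from h import *
w,X=tips(); X=X*1000; z=X[...,2]; cv2.imwrite('pics/chk.png',w)
a=np.array([np.cos(.225),np.sin(.225)]); b=np.array([-a[1],a[0]]); S=np.array([624.5,119.2]); g=S-42*a; go(g[0]/1000,g[1]/1000,.1523,.225)
s=(X[...,:2]-S)@a; t=(X[...,:2]-S)@b
k=(z>183)&(z<199)&(abs(t)<42)
for s0 in (-60,-45,-25): 
    q=k&(s>s0)&(s<s0+12)&(abs(t)>27)&(abs(t)<35)
    if q.sum(): print(s0,np.percentile(t[q],[1,99]).round(1),'ztop',np.median(z[q]).round(1))
q=k&(z>191)&(abs(t)<11)&(s<75)&(s>40); print('lead bead',np.percentile(s[q],[1,50,99]).round(1) if q.sum() else 0)
q=(z>183)&(abs(t)<10)&(s>-75)&(s<-45)&(z<199); print('rear end',np.percentile(s[q],1).round(1) if q.sum() else 0)
q=(z>185)&(z<190)&(abs(t)<11)&(s>65)&(s<85); print('stop',np.percentile(s[q],[1,99]).round(1) if q.sum() else 0)
for sg in (1,-1):
    print('clip z',[(x,round(float(np.median(z[kk])),1)) for x in range(16,90,6) for kk in [(abs(s-x)<2)&(abs(t-sg*20)<5)&(z>180)&(z<230)] if kk.sum()>3])
E
python3 chk.py
```

```text
tip z [172.8 173.2 173.7] 4709
t 20.00 shift mm [ 0.1  0.2 -0.1] rot [0.0001 0.0004 0.0008] F [-5.  -1.   5.5] w 0.0635177927493414 40.00067710876465
-60 [-32.1  31.6] ztop 190.1
-45 [-33.5  33. ] ztop 190.2
-25 [-31.9  31.5] ztop 189.9
lead bead [50.2 59.5 63.9]
rear end -64.2
stop [65.5 84.8]
clip z [(16, 214.4), (22, 211.6), (28, 208.1), (34, 204.7), (40, 201.1), (46, 197.7), (52, 194.3), (58, 196.6), (64, 200.6), (70, 204.2), (76, 202.8), (82, 200.2)]
clip z [(16, 214.2), (22, 211.3), (28, 207.8), (34, 204.4), (40, 200.9), (46, 197.4), (52, 194.1), (58, 196.5), (64, 200.4), (70, 204.3), (76, 202.8), (82, 200.2)]
```

Both clips have snapped: the heels are at about 194 mm, the same as with the old filter. I'll press on gently to the back stop.

{"method": "arm_command", "body": {"plan": [[[1, 0, 0, 0, 0, 0, 1], [1.5, 0, 0, 0, 0, 0, 1], [1.5, 0, 0, 0, 0, 0, 1]]]}}

```text
time_s: 20.3
ee_pos: [0.5847, 0.1103, 0.1523]
eef_rot: [3.142, 0.001, 0.226]
force: [-7.0, -0.9, 6.1]
grip_width: 0.0632
grip_force: 40.0
```

{"method": "arm_command", "body": {"plan": [[[1, 0, 0, 0, 0, 0, 1], [2, 0, 0, 0, 0, 0, 1], [2, 0, 0, 0, 0, 0, 1]]]}}

```text
time_s: 20.6
ee_pos: [0.5849, 0.1104, 0.1522]
eef_rot: [-3.142, 0.006, 0.226]
force: [-21.0, -4.8, 12.9]
grip_width: 0.0636
grip_force: 40.0
```

Home: the force jumped to 21 N with no further travel. I'll unload, open, lift away and check.

{"method": "arm_command", "body": {"plan": [[[-1, 0, 0, 0, 0, 0, 1], [-1.5, 0, 0, 0, 0, 0, 0], [-1.5, 0, 0, 0, 0, 0, -0.7], [-1.5, 0, 0, 0, 0, 0, -0.8], [-1.5, 0, 0, 0, 0, 0, -0.8], [-1.5, 0, -15, 0, 0, 0, -0.8], [-1.5, 0, -50, 0, 0, 0, -0.8], [-1.5, 0, -90, 0, 0, 0, -0.8], [-50, 0, -120, 0, 0, 0, -0.8], [-90, 0, -140, 0, 0, 0, -0.8], [-100, 0, -140, 0, 0, 0, -0.8], [-100, 0, -140, 0, 0, 0, -0.8]]]}}

```text
time_s: 21.8
ee_pos: [0.4886, 0.0882, 0.2929]
eef_rot: [3.141, -0.002, 0.226]
force: [-0.3, 0.2, -0.3]
grip_width: 0.0848
grip_force: 0.0
```

```bash
python3 chk.py
python3 - <<'E'
from h import *
w=cv2.imread('pics/chk.png'); p,d,i=grab('top')
im=np.zeros((420,800,3),np.uint8); im[:,:400]=cv2.resize(p,(400,420)) if 0 else 0
im[:300,:400]=cv2.resize(w,(400,300)); im[:300,400:]=cv2.resize(p,(400,300)); cv2.imwrite('pics/fin.png',im)
z=np.load('top0.npz'); df=cv2.absdiff(p,z['p']).max(-1); print('moved?', {n:float(df[b[2]:b[3],b[0]:b[1]].mean()) for n,b in dict(short=(300,336,163,208),wide=(296,340,210,280),screw=(412,432,168,235),spray=(255,282,268,300),cover=(160,208,262,325),carton=(338,380,135,165),bottle=(272,300,118,160)).items()})
E
```

```text
tip z [319.6 321.1 323.4] 4379
t 21.85 shift mm [ 96.6   0.2 139.6] rot [ 0.     -0.0004  0.0007] F [ 0.1  0.3 -0.1] w 0.0844700521784902 0.0
-60 [-31.6  32.2] ztop 190.0
-45 [-31.7  31.8] ztop 189.8
-25 [-31.3  32.2] ztop 189.9
lead bead 0
rear end -63.7
stop 0
clip z [(16, 210.1), (22, 208.6)]
clip z [(16, 210.3), (22, 208.8)]
moved? {'short': 8.995061728395061, 'wide': 8.903896103896104, 'screw': 9.08134328358209, 'spray': 48.554398148148145, 'cover': 33.46858465608466, 'carton': 9.125396825396825, 'bottle': 5.194727891156463}
```

View pics/fin.png

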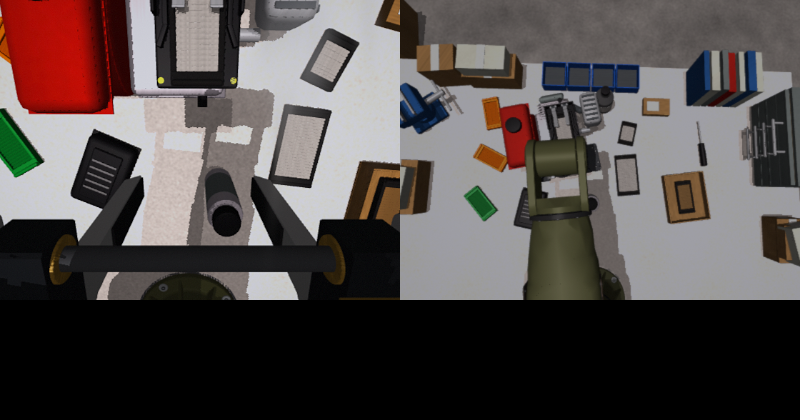

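The wrist half shows the new filter seated between the guides at (200,45) and the can upright. The top half shows the old filter in the tray at (685,197) and the other things in place. I'll take one look from above to confirm the home gap and the clips.

{"method": "arm_command", "body": {"plan": [[[20, 0, -30, 0, 0, 0, -0.8], [50, 0, -40, 0, 0, 0, -0.8], [75, 0, -40, 0, 0, 0, -0.8], [80, 0, -40, 0, 0, 0, -0.8], [80, 0, -40, 0, 0, 0, -0.8], [80, 0, -40, 0, 0, 0, -0.8]]]}}

```text
time_s: 22.5
ee_pos: [0.5669, 0.1062, 0.3311]
eef_rot: [-3.141, 0.001, 0.226]
force: [-0.2, 0.1, -0.7]
grip_width: 0.0848
grip_force: 0.0
```

```bash
python3 chk.py
```

```text
tip z [358.1 359.5 361.6] 4377
t 22.55 shift mm [ 17.4   0.3 179.4] rot [-0.0001  0.0006  0.0009] F [-0.1  0.1 -0.3] w 0.08495227471405924 0.0
-60 [-31.5  31.5] ztop 190.0
-45 [-31.   32.2] ztop 189.9
-25 [-31.6  31.7] ztop 189.7
lead bead [50.8 60.8 64.6]
rear end -64.0
stop [65.9 76.6]
clip z [(16, 211.7), (22, 209.0), (28, 205.6), (34, 202.7), (40, 198.8), (46, 196.1), (52, 192.7), (58, 195.7), (64, 199.6), (70, 203.6), (76, 202.1), (82, 199.4), (88, 200.1)]
clip z [(16, 211.8), (22, 208.5), (28, 205.3), (34, 202.5), (40, 199.1), (46, 195.8), (52, 192.5), (58, 195.6), (64, 199.7), (70, 203.4), (76, 202.2), (82, 199.6), (88, 200.0)]
```

```bash
python3 -c "
from station import ctrl
print(ctrl.hand_in())"
```

```text
the job is handed in; nothing more can be done
None
```

The old filter lies flat in the tray and the new one is seated straight against the back stop with both clips snapped down behind its front bead, handed in at about 22.6 s with no sign that anything else moved.

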